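# Present a spice jar to the code reader

### The arm

A 6-joint arm with a two-finger parallel gripper is mounted at the origin on a cart in front of the work surface, level with it; the furniture and walls round the work are solid. World frame = base frame: x ahead of the robot, y to its left, z up, the work surface at z = 0. Lengths are in m, angles in rad, forces in N, time in s.
With the tool pointing down it reaches from about 0.325 to 0.775 m from the base axis. Payload 9.3 kg.
Tool frame: the origin (TCP) lies midway between the tips of the shut fingers; the grasp point (between the pads) lies 19 mm behind it (r.tcp_to_grasp is the distance from the TCP to the grasp point, in m); z points along the fingers, y is the line along which they close (so a half turn about z gives the same grasp; the last joint's range is limited). The gripper opens to 85 mm and grips with 20 to 120 N. Pads are 22 mm wide; open, the fingers measure 114 mm over their backs; the gripper's body (76 mm by 85 mm) begins 54 mm behind the grasp point. The pads swing forward as they close: fully open they stand 13 mm farther back than shut.
Start: joints at [1.088, 0.259, 0.021, 1.334, 0, 1.418], TCP at [0.178, 0.52, 0.231] pointing down, gripper open.
Joint ranges: [-3.04, 3.04], [-0.91, 1.82], [-1.04, 1.36], [-1.92, 1.95], [-1.52, 1.45], [-3.14, 3.14]. Speed limits (rad/s): [2.22, 2.22, 2.79, 3.14, 3.14, 3.14].

### API

Orientations are given as a unit quaternion [w, x, y, z].
In Python, from station import r, ik, readout, camera gives the robot as it stands. The module is installed in compiled form; this text tells all that it offers. Calls block until the motion is done:
- r.move_ptp(position, orientation): joint-space move of the TCP to a pose.
- r.move_straight(position, rot=None, rate=0.15): straight line of the TCP; rot=None keeps the orientation; rate is the mean speed in m/s.
- r.movej(angles): joint-space move.
- r.move_gripper(opening, grip_force=None): opening from 0.0 (shut) to 1.0 (fully open); grip_force is the grip in N (None keeps the last); returns when the fingers have stopped.
- r.sleep(seconds).
- ik(position, orientation): joint angles nearest the present ones, or None.
- readout.state(): the state.
- camera(name): name is "scene" or "top"; returns a dict with "img" (480x640x3 uint8, red, green, blue), "mtx" (3x3 intrinsics, pixels), "D" ([k1, k2, p1, p2, k3] as OpenCV has them; the pictures are not rectified), "R" (3x3) and "t" (3): a world point X has camera coordinates R X + t. Camera axes: x right, y down, z forward; pixel columns grow to the right and rows downward; lengths in m; the calibration is good to about 2 mm. A picture is of the moment at which its call begins. There is no depth.
A pose or a line that the arm cannot do raises r.MotionError and nothing moves.
- r.hand_in(): hands the job in, once; it reports no verdict.
The state is a dict: "time_s": time; "q": joint angles; "dq": joint speeds; "tau": joint torques, N m; "tcp_pos": TCP position; "tool_rot": TCP orientation; "force": force on the tool from outside, world axes, zero at the start; "moment": the same for the moment, N m; "width": opening from 0.0 (shut) to 1.0 (fully open).
Only numpy, scipy, OpenCV 4.12 (cv2) and the standard library are available. Lean on these libraries where they do the work, as an engineer would, in place of code of your own. Each camera call takes 0.05 s, during which the arm holds its last target. There are 200 camera calls.

### The job

Pick up the green-capped spice jar, turn it so that its black-and-white code patch (below the white tick on the cap) squarely faces the dark red window of the code reader, and seat it upright in the reader's blue V-rest with its foot on or just above the steel base plate. Press it into the V so that both blue cheeks bear on it and the sprung rest gives by several millimetres, without ramming it, and finish while still gripping the jar and holding it pressed there. Leave everything else where it stands.

Things in the scene. Friction and masses are not known exactly. Their poses are not given: they have to be found in the camera images.
- jar: spice jar with a green cap and pale contents: an upright cylinder 42 mm in diameter over its whole height of 87 mm (grippable up to 80 mm), about 0.1 kg, loose. Origin at the centre of its underside, z up; its x axis points out of the side that carries the code patch. A white tick on the cap runs from the cap's centre to its edge in the same direction.
- code (a point): centre of the jar's code patch (white, 19 mm wide, 26 mm high, with black squares): on the jar's side, 21 mm from its axis along the jar's +x, 24 mm above its underside
- reader: fixed code reader; place and yaw vary. Origin on the worktop below the axis of a jar that just touches both V cheeks with the rest fully forward; z up; x = direction in which a jar is pushed into the V, towards the window; the V opens to -x (roughly to the robot). Steel base plate 6 mm thick, x -62 to +88 mm, 110 mm wide. A seated jar's axis stands at x = joint v_rest, y = 0
- window (a point): centre of the dark red window (28 x 18 mm), looking to the reader's -x; 54 mm along the reader's x from its origin, 30 mm above the worktop, on a black housing (x 54 to 86 mm, 70 mm wide, top 46 mm above the worktop) that stands behind the blue V-rest
- v_rest (a joint): slide of the sprung V-rest along the reader's +x: 0 m = fully forward, 0.012 m = at its stop. It springs back with 2 N at 0, rising by 0.4 N per mm (4.4 N at 6 mm, 6.8 N at the stop). No give sideways.
- cheek_left: blue cheek of the V on the reader's +y side: upright plate 8 mm thick, 22 mm wide, from 8 to 48 mm above the worktop; its face and the other's make a 90 degree V and touch the jar 45 degrees either side of the reader's x. Moves with v_rest. Its origin: on the worktop below the axis of a jar seated in the V
- cheek_right: the same cheek on the reader's -y side
- red_jar: bystander: spice jar with a red cap and dark label, 44 mm in diameter, 105 mm high; origin at the centre of its underside. It and the green-capped jar stand one on each side of the reader, either way round
- mill: bystander: pepper shaker, 44 mm in diameter, 90 mm high; origin at its underside
- onion: bystander: onion, 82 mm wide, 94 mm high; origin at its underside
- tomato: bystander: tomato, 58 mm wide, 62 mm high; origin at its underside
There are look-alikes about, which are no part of the job. Leave any purple look-alike of the jar alone.

How it is judged:
By the outcome, as a careful person would: the job done as asked, in the order asked, and still so for the second after the job is handed in, while the arm keeps its last pose, push and grip.
It also fails if it takes over 45 s, if anything falls off the work surface, if the arm or the gripper's body presses on something with over 40 N, if the wrist force passes 120 N, or if a joint passes its speed limit or range.

## Working session

There is one attempt and no reset: what is moved stays moved. The work goes in short steps, each a Python script; the robot and the scene stay as the last script left them, time stands still between calls to the robot, and variables do not carry over. Pictures are saved under pics/ and viewed, on a budget of 10 in all, crops included, one or two more only if the job needs it, and the job is handed in when it is done.

```bash
mkdir -p pics; ls; cat > h.py <<'E'
import numpy as np, cv2
from station import r, ik, readout, camera
def save(n,img): cv2.imwrite('pics/'+n,img[...,::-1])
def ray(c,uv):
    p=cv2.undistortPoints(np.array([[uv]],float),np.array(c["mtx"]),np.array(c["D"]))[0,0]
    R=np.array(c["R"]);t=np.array(c["t"])
    return -R.T@t, R.T@np.array([p[0],p[1],1])
def onz(c,uv,z):
    o,d=ray(c,uv); return o+d*(z-o[2])/d[2]
def proj(c,X):
    R=np.array(c["R"]);v=cv2.Rodrigues(R)[0]
    return cv2.projectPoints(np.array(X,float).reshape(-1,3),v,np.array(c["t"],float),np.array(c["mtx"]),np.array(c["D"]))[0].reshape(-1,2)
E
python3 - <<'E'
from h import *
for n in ("scene","top"):
    c=camera(n); save(n+'0.png',c["img"]); print(n,-np.array(c["R"]).T@c["t"],np.array(c["R"])[2],c["mtx"][0][0])
print(readout.state())
E
```

```text
pics
scene [-0.42846833 -0.81271425  0.84776505] [ 0.6388117   0.56272725 -0.52465004] 606.9694746545316
top [0.44733411 0.03502206 0.9054462 ] [ 0.12757495 -0.02164876 -0.99159264] 443.36480331031015
{'time_s': 0.1, 'q': array([ 1.08838338e+00,  2.59135294e-01,  2.08658995e-02,  1.33373650e+00,
       -5.11125463e-05,  1.41821615e+00]), 'dq': array([-1.75189753e-03, -6.29798699e-05,  1.62533568e-03, -1.59129594e-03,
       -7.10672454e-04,  1.03135249e-03]), 'tau': array([ 5.51645484e-03, -5.56694019e+01,  3.45070839e+01,  1.16798250e-02,
       -1.37929073e-04,  2.26771357e-05]), 'tcp_pos': array([0.17802544, 0.52012148, 0.23073808]), 'tool_rot': array([-1.64528344e-04,  1.64169805e-01,  9.86431908e-01, -5.82536038e-04]), 'force': array([0.52499683, 0.15149546, 0.219449  ]), 'moment': array([-0.04206957, -0.04207117, -0.03983651]), 'width': 1.0014005724159347}
```

View pics/scene0.png

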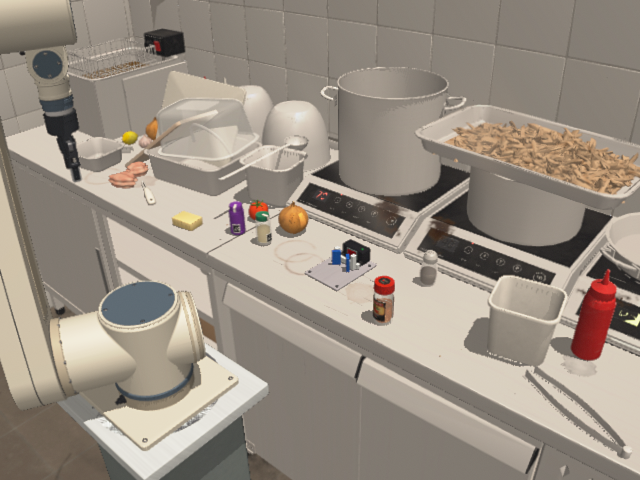

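View pics/top0.png

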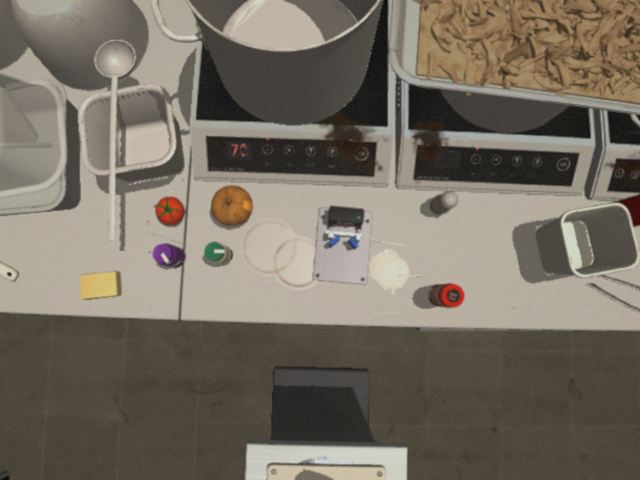

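The scene view shows the green-capped jar at about (263,229), a purple look-alike at (237,218) and the reader at (345,262). In the top view the green cap is at (216,252), purple at (168,255), the plate at (343,245) and the red jar at (448,295). The green cap fits the description. I'll enlarge it and the reader to confirm and measure.

```bash
python3 - <<'E'
from h import *
c=camera("top"); im=c["img"]
a=cv2.resize(im[195:305,140:400],(780,330),interpolation=cv2.INTER_CUBIC)
s=camera("scene"); b=cv2.resize(s["img"][190:300,200:400],(480,264),interpolation=cv2.INTER_CUBIC)
o=np.zeros((594,780,3),np.uint8);o[:330]=a;o[330:,:480]=b;save('crop1.png',o)
hsv=cv2.cvtColor(im,cv2.COLOR_RGB2HSV)
def blobs(m,n):
    k,l,st,ce=cv2.connectedComponentsWithStats(m.astype(np.uint8))
    for i in range(1,k):
        if st[i,4]>15: print(n,st[i],ce[i])
H,S,V=[hsv[...,i].astype(int) for i in range(3)]
roi=np.zeros(H.shape,bool);roi[190:310,140:480]=1
g=roi&(H>55)&(H<95)&(S>90); blobs(g,'green')
blobs(roi&(H>100)&(H<125)&(S>130),'blue')
# plate
pl=roi&(H>105)&(H<135)&(S>12)&(S<60)&(V>90); blobs(pl,'plate')
print(im[265,330],im[265,300],im[220,322])
# green cap: hull with tick
pts=np.argwhere(g)[:,::-1].astype(np.int32); (cx,cy),rad=cv2.minEnclosingCircle(pts); print(cx,cy,rad, onz(c,(cx,cy),.087))
w=(S<70)&(V>150); yy,xx=np.mgrid[:480,:640]; t=w&((xx-cx)**2+(yy-cy)**2<(rad*0.95)**2)
q=np.argwhere(t)[:,::-1]; print(q.tolist())
E
```

```text
green [205 243  17  17 199] [212.44723618 251.27638191]
blue [330 237   9   9  37] [333.78378378 240.91891892]
blue [350 238   7   9  40] [353.075 242.1  ]
[179 171 166] [208 196 184] [145 138 134]
282.0 235.5 79.19132232666016 [0.55219663 0.09896758 0.087     ]
[[241, 173], [242, 173], [243, 173], [244, 173], [245, 173], [246, 173], [247, 173], [239, 174], [240, 174], [241, 174], [242, 174], [243, 174], [244, 174], [245, 174], [246, 174], [247, 174], [248, 174], [249, 174], [250, 174], [251, 174], [252, 174], [253, 174], [254, 174], [255, 174], [256, 174], [257, 174], [258, 174], [259, 174], [260, 174], [261, 174], [262, 174], [263, 174], [264, 174], [265, 174], [266, 174], [267, 174], [268, 174], [269, 174], [270, 174], [271, 174], [272, 174], [273, 174], [274, 174], [275, 174], [276, 174], [238, 175], [239, 175], [240, 175], [241, 175], [242, 175], [243, 175], [244, 175], [245, 175], [246, 175], [247, 175], [248, 175], [249, 175], [250, 175], [251, 175], [252, 175], [253, 175], [254, 175], [255, 175], [256, 175], [257, 175], [258, 175], [259, 175], [260, 175], [261, 175], [262, 17
[... 28230 characters left out ...]
08], [299, 308], [300, 308], [301, 308], [302, 308], [266, 309], [267, 309], [268, 309], [269, 309], [270, 309], [271, 309], [272, 309], [273, 309], [274, 309], [275, 309], [276, 309], [277, 309], [278, 309], [279, 309], [280, 309], [281, 309], [282, 309], [283, 309], [284, 309], [285, 309], [286, 309], [287, 309], [288, 309], [289, 309], [290, 309], [291, 309], [292, 309], [293, 309], [294, 309], [295, 309], [296, 309], [297, 309], [298, 309], [272, 310], [273, 310], [274, 310], [275, 310], [276, 310], [277, 310], [278, 310], [279, 310], [280, 310], [281, 310], [282, 310], [283, 310], [284, 310], [285, 310], [286, 310], [287, 310], [288, 310], [289, 310], [290, 310], [291, 310], [292, 310]]
```

View pics/crop1.png

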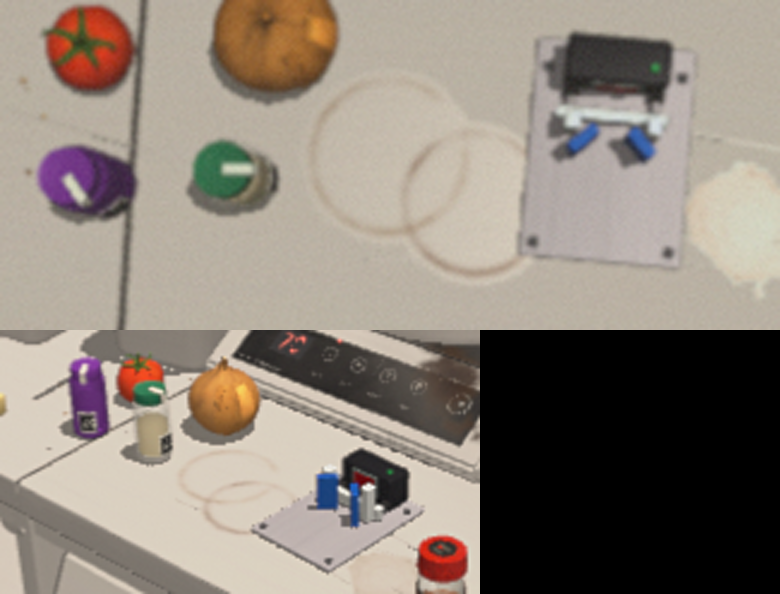

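The crop confirms the target. The green cap is at top px (214,252), with a pale body and its tick pointing image-right (about world -y). The purple jar at (163,255) is the look-alike, so I leave it alone. The reader's V opens towards the robot, with yaw around -6°. Next I measure both and check IK.

```bash
cat > meas.py <<'E'
from h import *
def ctr(m):
    k,l,st,ce=cv2.connectedComponentsWithStats(m.astype(np.uint8)); i=1+np.argmax(st[1:,4]); return l==i
def cap(c,roi):
    x0,y0,x1,y1=roi; z=6
    im=cv2.resize(c["img"][y0:y1,x0:x1],None,fx=z,fy=z,interpolation=cv2.INTER_CUBIC)
    h=cv2.cvtColor(im,cv2.COLOR_RGB2HSV).astype(int); g=ctr((h[...,0]>60)&(h[...,0]<95)&(h[...,1]>90))
    cnt=np.argwhere(g)[:,::-1].astype(np.int32); hull=cv2.convexHull(cnt); e=cv2.fitEllipse(hull)
    fill=np.zeros(g.shape,np.uint8);cv2.fillConvexPoly(fill,hull,1)
    t=(fill>0)&(h[...,1]<90)&(h[...,2]>130)
    f=lambda p:(np.array(p)+.5)/z-.5+[x0,y0]
    return f(e[0]),np.array(e[1])/z,f(np.argwhere(t)[:,::-1]) if t.any() else None
def screws(c,plist):
    out=[]
    for u,v in plist:
        a=255-cv2.cvtColor(c["img"],cv2.COLOR_RGB2GRAY)[v-3:v+4,u-3:u+4].astype(float)
        a=np.clip(a-np.median(a)-20,0,None); yy,xx=np.mgrid[-3:4,-3:4]
        out.append([u+(a*xx).sum()/a.sum(),v+(a*yy).sum()/a.sum()])
    return np.array(out)
E
python3 - <<'E'
from meas import *
c=camera("top"); s=camera("scene")
e,ax,t=cap(c,(198,236,238,268)); print('cap top',e,ax, onz(c,e,.087), None if t is None else len(t))
if t is not None:
    w=np.array([onz(c,p,.087)[:2] for p in t]); m=w.mean(0); d=np.linalg.svd(w-m)[2][0]
    d*=np.sign(d@(m-onz(c,e,.087)[:2])); print('tick mean',m,'yaw axis',np.degrees(np.arctan2(d[1],d[0])),'ext',np.ptp((w-m)@d))
e2,ax2,t2=cap(s,(250,205,280,228)); print('cap scene',e2,ax2,onz(s,e2,.087))
P=[(140+550/3,195+66/3),(140+683/3,195+78/3),(140+532/3,195+242/3),(140+668/3,195+253/3)]
q=screws(c,[(round(a),round(b)) for a,b in P]); W=np.array([onz(c,p,.006)[:2] for p in q]); print(q,W,W.mean(0))
x=W[0]+W[1]-W[2]-W[3]; y=W[0]+W[2]-W[1]-W[3]; print('yaw',np.degrees(np.arctan2(x[1],x[0])),np.degrees(np.arctan2(-y[0],y[1])),np.linalg.norm(x)/2,np.linalg.norm(y)/2)
# blue cheek tops and window/scene check
for cam,n,roi in((c,'top',(325,230,365,255)),(s,'scene',(325,240,365,280))):
    h=cv2.cvtColor(cam["img"],cv2.COLOR_RGB2HSV).astype(int);m=(h[...,0]>100)&(h[...,0]<125)&(h[...,1]>130);mm=np.zeros_like(m);mm[roi[1]:roi[3],roi[0]:roi[2]]=m[roi[1]:roi[3],roi[0]:roi[2]]
    k,l,st,ce=cv2.connectedComponentsWithStats(mm.astype(np.uint8))
    for i in range(1,k):
        if st[i,4]>10: print(n,ce[i],st[i,4],onz(cam,ce[i],.048))
print('tcp_to_grasp',r.tcp_to_grasp)
E
```

```text
cap top [213.66596095 251.22843424] [17.6520017  18.44857661] [0.51865637 0.22403522 0.087     ] 1460
tick mean [0.51988373 0.21672861] yaw axis -88.9749795038617 ext 0.01675210345760946
cap scene [262.05806732 215.89548747] [ 9.85142454 13.49748484] [0.51500074 0.21610026 0.087     ]
[[323.22222222 217.        ]
 [366.92523364 220.66121495]
 [317.03426791 275.08411215]
 [362.18592965 278.91708543]] [[ 0.60376595  0.02231226]
 [ 0.59925648 -0.06798405]
 [ 0.48423893  0.03114161]
 [ 0.47931213 -0.06058878]] [ 0.54164337 -0.01877974]
yaw -3.875971613522385 -2.9675596880624417 0.12001017945252747 0.09113556644698335
top [333.86111111 240.80555556] 36 [0.55015514 0.00072231 0.048     ]
top [353.0952381  242.16666667] 42 [ 0.54872779 -0.03688802  0.048     ]
scene [336.11428571 256.56190476] 105 [ 0.53174304 -0.01962355  0.048     ]
scene [347.25       261.16666667] 48 [ 0.53276181 -0.05347195  0.048     ]
tcp_to_grasp 0.0187
```

```bash
cat >> h.py <<'E'
from scipy.spatial.transform import Rotation as Rn
def down(deg):
    q=(Rn.from_euler('z',deg,degrees=True)*Rn.from_euler('x',180,degrees=True)).as_quat(); return np.r_[q[3],q[:3]]
def st(m=''):
    s=readout.state(); print(m,'t%.2f'%s['time_s'],np.round(s['tcp_pos'],4),'F',np.round(s['force'],2),'w%.3f'%s['width'])
E
python3 - <<'E'
from h import *
J=np.array([.519,.2245])
for a in (2,182,-178):
  for p,psi in (([*J,.044],a),([*J,.2],a),([.529,-.018,.051],a+85),([.47,-.014,.12],a+85)):
    q=ik(p,down(psi)); print(a,p,None if q is None else np.round(q,2))
E
```

```text
2 [np.float64(0.519), np.float64(0.2245), 0.044] [ 0.26  0.4  -0.27  0.9   0.   -2.92]
2 [np.float64(0.519), np.float64(0.2245), 0.2] [ 0.26  0.3  -0.01  1.27  0.   -2.92]
2 [0.529, -0.018, 0.051] [-0.19  0.34 -0.35  0.88  0.    1.43]
2 [0.47, -0.014, 0.12] [-0.21  0.19 -0.37  1.01  0.    1.41]
182 [np.float64(0.519), np.float64(0.2245), 0.044] [ 0.26  0.4  -0.27  0.9   0.    0.22]
182 [np.float64(0.519), np.float64(0.2245), 0.2] [ 0.26  0.3  -0.01  1.27  0.    0.22]
182 [0.529, -0.018, 0.051] [-0.19  0.34 -0.35  0.88  0.   -1.71]
182 [0.47, -0.014, 0.12] [-0.21  0.19 -0.37  1.01  0.   -1.73]
-178 [np.float64(0.519), np.float64(0.2245), 0.044] [ 0.26  0.4  -0.27  0.9   0.    0.22]
-178 [np.float64(0.519), np.float64(0.2245), 0.2] [ 0.26  0.3  -0.01  1.27  0.    0.22]
-178 [0.529, -0.018, 0.051] [-0.19  0.34 -0.35  0.88  0.   -1.71]
-178 [0.47, -0.014, 0.12] [-0.21  0.19 -0.37  1.01  0.   -1.73]
```

```bash
python3 - <<'E'
from h import *
J=[.519,.2245]
r.move_gripper(.85)
r.move_ptp([*J,.17],down(182)); st('above')
r.move_straight([*J,.044],rate=.1); st('at jar')
r.move_gripper(0,grip_force=40); st('gripped')
r.move_straight([*J,.14],rate=.08); st('lifted')
s=camera("scene"); c=camera("top")
a=cv2.resize(s["img"][150:260,200:320],(480,440),interpolation=cv2.INTER_CUBIC)
b=cv2.resize(c["img"][220:300,180:240],(300,400),interpolation=cv2.INTER_CUBIC)
o=np.zeros((440,780,3),np.uint8);o[:,:480]=a;o[:400,480:]=b;save('lift.png',o)
E
```

```text
above t2.26 [0.5187 0.2252 0.1702] F [ 0.45  0.77 -0.42] w0.848
at jar t3.67 [0.5194 0.2246 0.0446] F [ 0.33  0.56 -0.29] w0.855
gripped t4.05 [0.5192 0.2246 0.0445] F [-0.23 -0.59  4.93] w0.484
lifted t5.40 [0.5187 0.2244 0.1394] F [-0.51  0.31 -0.86] w0.482
```

View pics/lift.png

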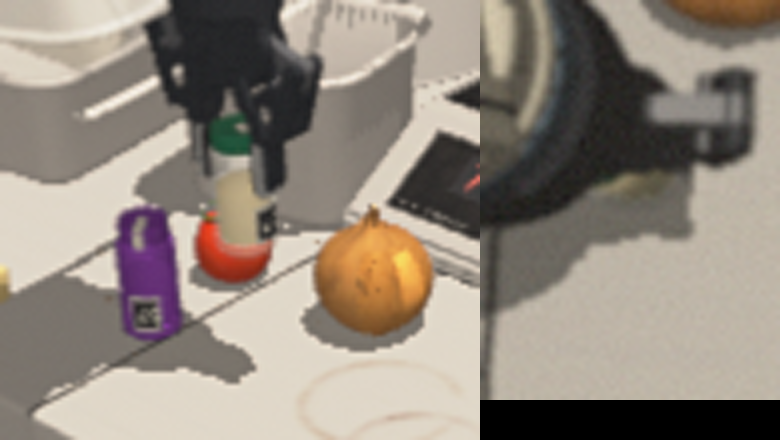

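The jar is lifted upright and gripped above its patch. Its patch direction still carries a few degrees of error, so I'll hold the jar lying under the top camera with the patch facing up and measure the yaw directly.

```bash
cat > present.py <<'E'
from h import *
def pose(b,d,C):
    b=np.radians(b); n=np.array([np.sin(b),0,np.cos(b)]); z=np.array([np.cos(b),0,-np.sin(b)])
    y=-n; R=np.c_[np.cross(y,z),y,z]; q=Rn.from_matrix(R).as_quat()
    patch=C-d*n
    tcp=patch-.021*n-.020*z   # patch centre is 20 mm beyond TCP
    return tcp,np.r_[q[3],q[:3]],R
E
python3 - <<'E'
from present import *
c=camera("top"); C=-np.array(c["R"]).T@c["t"]
for b in (0,15,30,45,60):
  for d in (.35,.42,.5,.6):
    p,q,R=pose(b,d,C); k=ik(p,q); print(b,d,np.round(p,3),None if k is None else np.round(k,2))
E
```

```text
0 0.35 [0.427 0.035 0.534] [-0.4  -0.74 -0.88 -0.14  0.4  -1.57]
0 0.42 [0.427 0.035 0.464] None
0 0.5 [0.427 0.035 0.384] None
0 0.6 [0.427 0.035 0.284] None
15 0.35 [0.332 0.035 0.552] None
15 0.42 [0.314 0.035 0.485] None
15 0.5 [0.293 0.035 0.407] None
15 0.6 [0.267 0.035 0.311] None
30 0.35 [0.245 0.035 0.594] None
30 0.42 [0.21  0.035 0.534] None
30 0.5 [0.17  0.035 0.464] None
30 0.6 [0.12  0.035 0.378] None
45 0.35 [0.171 0.035 0.657] None
45 0.42 [0.121 0.035 0.608] None
45 0.5 [0.065 0.035 0.551] [ 0.36 -0.84 -0.    1.66 -0.25 -1.31]
45 0.6 [-0.006  0.035  0.48 ] None
60 0.35 [0.116 0.035 0.737] None
60 0.42 [0.055 0.035 0.702] None
60 0.5 [-0.014  0.035  0.662] None
60 0.6 [-0.1    0.035  0.612] None
```

```bash
python3 - <<'E'
from present import *
c=camera("top"); C=-np.array(c["R"]).T@c["t"]
for b in (-5,-10,-20,-30):
  for d in (.35,.42,.5):
    p,q,R=pose(b,d,C); k=ik(p,q); print(b,d,np.round(p,3),None if k is None else np.round(k,2), proj(c,p+R@[0,-.021,.02]))
E
```

```text
-5 0.35 [0.46  0.035 0.534] [-0.31 -0.62 -0.96 -0.43  0.31 -1.54] [[315.79664236 254.45044494]]
-5 0.42 [0.466 0.035 0.464] None [[315.79664236 254.45044494]]
-5 0.5 [0.473 0.035 0.385] None [[315.79664236 254.45044494]]
-10 0.35 [0.492 0.035 0.537] [-0.25 -0.48 -1.02 -0.72  0.24 -1.53] [[317.08192658 215.75284346]]
-10 0.42 [0.504 0.035 0.468] None [[317.08192658 215.75284346]]
-10 0.5 [0.518 0.035 0.389] None [[317.08192658 215.75284346]]
-20 0.35 [0.555 0.035 0.55 ] None [[319.72312405 137.10269713]]
-20 0.42 [0.579 0.035 0.484] None [[319.72312405 137.10269713]]
-20 0.5 [0.607 0.035 0.409] None [[319.72312405 137.10269713]]
-30 0.35 [0.616 0.035 0.574] [-0.14  0.08 -0.99 -1.6   0.12 -1.5 ] [[322.57984669  53.35428893]]
-30 0.42 [0.651 0.035 0.514] [-0.12  0.28 -1.01 -1.82  0.11 -1.51] [[322.57984669  53.35428893]]
-30 0.5 [0.691 0.035 0.444] None [[322.57984669  53.35428893]]
```

```bash
python3 - <<'E'
from present import *
c=camera("top"); C=-np.array(c["R"]).T@c["t"]
p,q,R=pose(-5,.35,C)
r.move_ptp(p,q); st('present')
r.sleep(.2); ims=[];
for i in range(4): c=camera("top"); ims.append(c["img"].astype(float))
im=np.mean(ims,0).astype(np.uint8); np.save('pres.npy',im)
s=readout.state(); np.savez('pres.npz',p=s['tcp_pos'],q=s['tool_rot'])
u,v=proj(c,p+R@[0,-.021,.02])[0].astype(int)
save('pres.png',cv2.resize(im[v-50:v+50,u-60:u+60],(720,600),interpolation=cv2.INTER_CUBIC)); print(u,v)
E
```

```text
present t7.22 [0.4602 0.035  0.5339] F [-0.36 -0.35 -0.13] w0.482
315 254
```

View pics/pres.png

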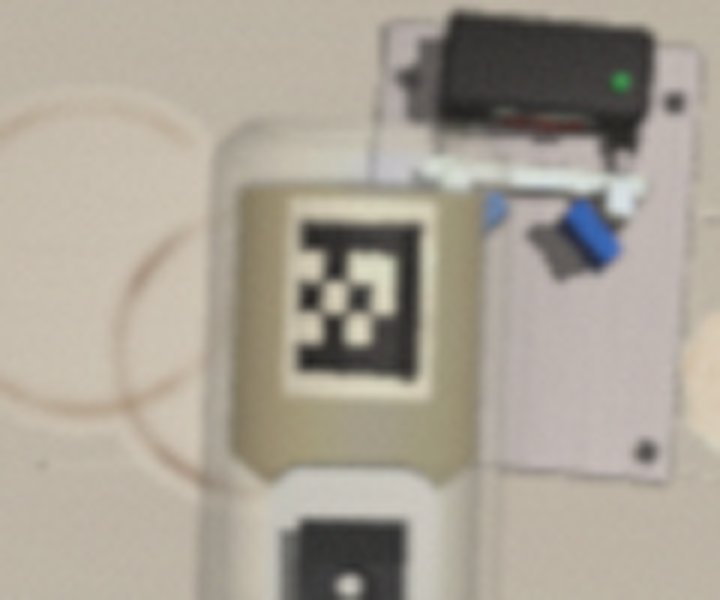

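The patch sits centred on the jar: the patch mid column is about 361 and the contents mid column about 359.5 in the 6x crop. That puts the code normal within about 0.5° of tool -y, with the jar about 1 mm off the tool axis along tool -x. Next I go in front of the V and lower.

```bash
cat > place.py <<'E'
from h import *
O=np.array([.5287,-.0180]); YAW=-3.5; off=np.array([0,.0011])
ex=np.array([np.cos(np.radians(YAW)),np.sin(np.radians(YAW))]); ey=np.array([-ex[1],ex[0]])
Q=down(YAW-90)
def P(x,y,z): return [*(O+x*ex+y*ey-off),z]
def frc(n=6):
    F=[]
    for i in range(n): F.append(readout.state()['force']); r.sleep(.02)
    F=np.mean(F,0); return np.array([F[:2]@ex,F[:2]@ey,F[2]])
E
python3 - <<'E'
from place import *
c=camera("top")
w=np.array([onz(c,(140+(a+.5)/3-.5,195+(b+.5)/3-.5),.006)[:2] for a,b in((536,37),(694,50),(520,254),(680,268))])
x=w[0]+w[1]-w[2]-w[3]; y=w[0]+w[2]-w[1]-w[3]; print('corner yaw',np.degrees(np.arctan2(x[1],x[0])),np.degrees(np.arctan2(-y[0],y[1])),w.mean(0),np.linalg.norm(x)/2,np.linalg.norm(y)/2)
r.move_ptp(P(-.045,0,.2),Q); st('pre')
r.move_straight(P(-.045,0,.0515),rate=.08); st('down'); r.sleep(.2); print('bias',frc())
s=camera("scene"); c=camera("top")
o=np.zeros((440,800,3),np.uint8);o[:]=cv2.resize(s["img"][190:300,240:440],(800,440),interpolation=cv2.INTER_CUBIC);save('pre.png',o)
E
```

```text
corner yaw -2.4592075203259296 -2.9904727391046375 [ 0.54703603 -0.01831584] 0.14949473712844957 0.10883447491237352
pre t9.13 [ 0.484  -0.0163  0.2002] F [-0.64  0.32 -0.15] w0.477
down t11.14 [ 0.484  -0.0164  0.0519] F [ 0.06  0.54 -0.48] w0.482
bias [ 0.27330586 -0.29908741 -0.86307669]
```

View pics/pre.png

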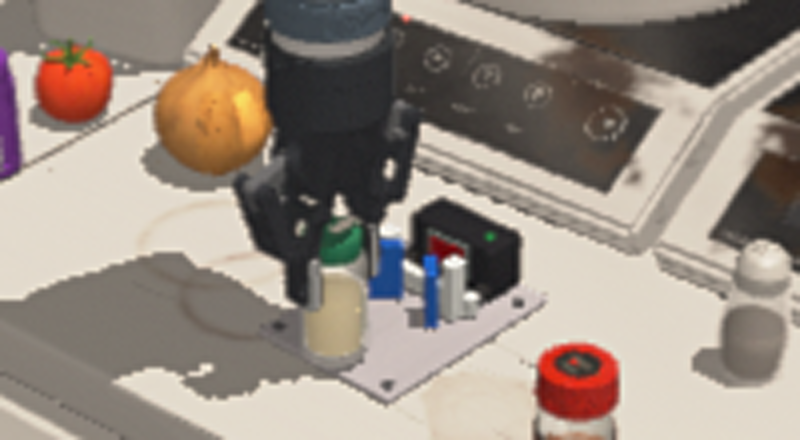

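The jar stands upright in front of the V, over the plate, with the patch side turned to the window. The plate corners reproduce the plate size (149.5 x 108.8 mm) and put the origin at x≈0.534 and the yaw at about -3°. I'll use those and advance under force watch.

```bash
sed -i 's/O=np.array.*YAW=-3.5/O=np.array([.534,-.0176]); YAW=-3.0/' place.py; python3 - <<'E'
from place import *
r.move_straight(P(-.02,0,.0515),rot=Q,rate=.05); r.sleep(.2); b=frc(10); np.save('bias.npy',b); print('bias',b)
x=-.014
while x<.0101:
    r.move_straight(P(x,0,.0515),rate=.03); r.sleep(.08); f=frc(8)-b
    print('x %.1f'%(x*1e3),np.round(f,2))
    if f[0]<-4 or abs(f[1])>5: break
    x+=.002
st()
E
```

```text
bias [ 0.11683173  0.093749   -0.68032321]
x -14.0 [-0.15 -0.03 -0.08]
x -12.0 [-0.05 -0.17  0.26]
x -10.0 [-0.21  0.26 -0.42]
x -8.0 [-0.   -0.24 -0.22]
x -6.0 [-0.32 -0.11 -0.11]
x -4.0 [-0.18 -0.12  0.06]
x -2.0 [ 0.2  -0.34 -0.16]
x 0.0 [-1.98 -1.41  0.15]
x 2.0 [-2.94 -2.48 -0.52]
x 4.0 [-4.06 -2.8  -0.44]
 t17.43 [ 0.5378 -0.019   0.0514] F [-4.38 -3.88 -0.72] w0.478
```

Contact came at x≈0, as predicted, with a side force towards -y, so the left cheek carries most of the load. I'll shift towards -y until it balances, at about 6 mm of give.

```bash
python3 - <<'E'
from place import *
b=np.load('bias.npy'); y=0; x=.006
r.move_straight(P(x,y,.0515),rate=.03)
for i in range(12):
    r.sleep(.08); f=frc(12)-b; print('y %.2f'%(y*1e3),np.round(f,2))
    if f[1]>-.4: break
    y-=.0003; r.move_straight(P(x,y,.0515),rate=.02)
st()
s=camera("scene"); c=camera("top")
o=np.zeros((560,800,3),np.uint8);o[:,:420]=cv2.resize(s["img"][220:300,300:360],(420,560),interpolation=cv2.INTER_CUBIC);o[:,420:]=cv2.resize(c["img"][195:295,310:378],(380,560),interpolation=cv2.INTER_CUBIC);save('seat.png',o)
E
```

```text
y 0.00 [-4.62 -3.61  0.16]
y -0.30 [-4.12 -2.4  -0.37]
y -0.60 [-4.37 -1.34 -0.79]
y -0.90 [-4.9   1.25 -0.95]
 t19.57 [ 0.5399 -0.0197  0.0515] F [-3.49  1.85 -1.78] w0.483
```

View pics/seat.png

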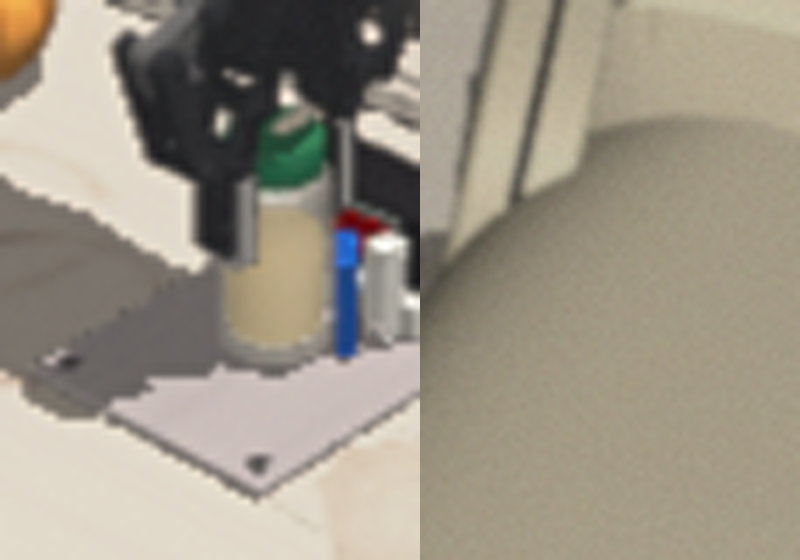

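```bash
python3 - <<'E'
from place import *
b=np.load('bias.npy')
r.move_straight(P(.006,-.00078,.0513),rate=.02); r.sleep(.4); f=frc(20)-b; print(np.round(f,2)); st()
if abs(f[1])<1.5 and -6<f[0]<-3.3: r.hand_in(); print('handed in')
E
```

```text
[-4.78  2.1   1.84]
 t20.65 [ 0.54   -0.0198  0.0514] F [-4.57  2.15  0.67] w0.482
```

Both cheeks bear but the load leans right, so I'll back off slightly in y.

```bash
python3 - <<'E'
from place import *
b=np.load('bias.npy')
for y in (-.00062,-.0005,-.0004):
    r.move_straight(P(.006,y,.0513),rate=.02); r.sleep(.3); f=frc(20)-b; print(y,np.round(f,2))
    if abs(f[1])<1.2: break
st()
if abs(f[1])<1.3 and -6<f[0]<-3.3: r.hand_in(); print('handed in')
E
```

```text
-0.00062 [-4.56  0.87  2.99]
 t21.53 [ 0.54   -0.0197  0.0513] F [-4.43  1.65  2.39] w0.484
the job is handed in; nothing more can be done
handed in
```

The green-capped jar is seated in the reader's V, still gripped and pressed there, and I handed the job in at about 21.5 s. No verdict comes back.

- **Choosing the jar:** I took the green-capped one and left the purple look-alike alone. I turned it about 85°, lowered it over the base plate and pushed it into the V until it met the cheeks at the measured reader origin.
- **Push and cheeks:** At hand-in the push was about 4.6 N, which means roughly 6 mm of give. The side force was +0.9 N averaged over 0.4 s (+1.7 N in one raw reading). I worked out from these forces that both cheeks bear, the right one somewhat more.
- **Foot height:** From the tool height, the foot is about 0.8 mm above the plate. A last upward force of about 3 N suggests it may be touching the plate or rubbing in the V.
- **Facing the window:** The code patch was within about 0.5° of the gripper axis when I checked it under the top camera. The reader's own yaw estimates ranged from -2.5° to -3.9°, and I used -3.0°, so the patch could be off by about a degree.
- **Disagreement between checks:** The plate screws and plate corners gave reader origins about 5 mm apart. I trusted the corners, and the point of first contact agreed with them.
- **Not confirmed by eye:** In the last pictures the arm hid the V from the top camera. The scene view showed the jar upright and against the cheeks, before two final sideways corrections of under 0.3 mm. I saw nothing else displaced in the views I took, but did not take a final overview picture.

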